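# Stow the prop rod and hold the mitad's start key

### The job

Get the electric mitad started: first press the steel lid-prop rod down past the yellow sprung jaw until it sits fully home, centred in the fork clip on the blue plate, and let it go there. Then take the red key from the wooden rack, push it fully home into the switch box past its sticky pins and turn it a quarter turn clockwise (seen from above) to its stop; it springs back, so finish while still gripping the key and holding it turned, with the rod still in its clip. Leave the blue key and all the other kitchen things where they are.

Things in the scene. Friction and masses are not known exactly. Their poses are not given: they have to be found in the camera images.
- rod: Lid-prop rod: round steel bar, diameter 12 mm, 170 mm long along its own y, with a black rubber foot 24 x 24 x 16 mm at each end (bare bar between y = -69 and +69 mm). About 0.15 kg. Origin: mid-length, 12 mm below the centre line; lies on the bench on its feet, z up. Grip the bar at its middle, across its x.
- rod_mid (a point): Centre of the rod: on the bar's centre line, middle of its length (12 mm above the bench at the start). Its y axis runs along the bar.
- clip_seat (a point): Where rod_mid belongs: 60 mm above the clip's origin, same axes. Tall fork tines on the -x side: inner face x = -7 mm, 24 mm up from here, flared above to 37 mm. Short tines on +x: inner face x = +7 mm, ending level with here; behind them stands the yellow jaw. Press the level rod straight down over x = 0.
- jaw (a joint): Yellow sprung jaw of the clip, hinged behind the short tines, rad: 0 closed, about 0.15 while the bar passes, springs back to 0. Its two noses overhang the seat to x = 0 at 10 mm above clip_seat; above them sloped lead-ins rise to 33 mm. Pushing past takes about 7 N; it then snaps shut over the bar.
- red_key: Panel key with a RED bow, 70 mm tall, standing tip down. Origin at the tip, z up its axis. From the tip: steel bit 5 (x) by 16 (y) mm, rounded tip, to 21 mm; round neck 5.5 mm; collar diameter 26, 4 mm thick, underside at 30 mm; red bow 10 mm thick (x) by 34 wide (y) from 34 to 70 mm. Same after a half turn about z. Grip the bow across x. About 0.06 kg.
- red_key_collar (a point): Underside of the red key's collar, on the key's axis, 30 mm above its tip. Axes as the key's.
- keyhole (a point): Centre of the keyhole, on top of the switch box, 80 mm above its origin, same axes. Slot 6.5 (x) by 18 (y) mm. The key goes straight down, its y along this y (either way round), until its collar rests on the top (red_key_collar at this point). Two sticky sprung pins resist between 10 and 25 mm of depth: about 12 N pushed straight, 7 N if rocked 0.05 rad about z.
- lock_turn (a joint): Turn of the lock, rad: 0 at rest, grows clockwise from above, stop at 1.62. A spring turns it back (0.025 N m at rest, 0.11 N m at a quarter turn). The key has up to 0.1 rad of play, and can turn only once its bit is wholly below the 7 mm cover (collar within 2 mm of the top).
- rack_mid (a point): Middle of the flat top of the fixed wooden slatted rack, 42 mm above the bench, 118 (x) x 250 (y) mm. The keys stand upright in slots at y = -60 and +60 mm, either one in either slot, collars resting on the top; lift straight up 35 mm to clear.
- blue_key: Same key with a BLUE bow, in the other slot of the rack: a bystander. Origin at its tip.
- ladle: Red plastic ladle lying on the bench, about 310 mm long along its x, 38 mm high. Bystander.
- tongs: Stainless tongs lying on the bench: origin at the hinge end, reaching 235 mm along +x, 70 mm wide, 20 mm high. Bystander.
- bowl: Blue glazed ceramic bowl, rim diameter 150 mm, 65 mm high, origin under its centre. Bystander.
- pot_lid: Aluminium pot lid, diameter 190 mm, 48 mm high with its knob, origin under its centre. Bystander.
- cup: Small white coffee cup, diameter 60 mm, 45 mm high, origin under its centre. Bystander.
- jar: Amber glass jar with a red cap, diameter 70 mm, 110 mm high, origin under its centre. Bystander.
- clip: Spring clip for the rod: blue plate 100 (x) x 120 (y) x 12 mm fixed to the bench, origin under its centre, with two steel forks, each 12 mm wide, at y = -40 and +40 mm; the rod lies in them along y, either way round. Between the forks (y -34 to +34 mm) the space is free for fingers down to 40 mm above the bench.
- switch_box: Grey switch box, 140 (x) x 120 (y) x 80 mm high, fixed to the bench, origin under its centre. Steel ring round the keyhole (diameter 42 mm, 2 mm high, look only), red and green lamps 7 mm high at the +x corners of the top.
Mind the look-alikes: they are no part of the job. There is more than one size of the rod; the one meant has the size given above.

How it is judged:
By the outcome, as a careful person would: the job done as asked, in the order asked, and still so for the second after the job is handed in, while the arm keeps its last pose, push and grip.
It also fails if it takes over 61 s, if anything falls off the work surface, if the arm or the gripper's body presses on something with over 40 N, if the wrist force passes 120 N, or if a joint passes its speed limit or range.

### The arm

A 6-joint arm with a two-finger parallel gripper is mounted at the origin on the work surface. World frame = base frame: x ahead of the robot, y to its left, z up, the work surface at z = 0. Lengths are in m, angles in rad, forces in N, time in s.
With the tool pointing down it reaches from about 0.325 to 0.85 m from the base axis. Payload 15.5 kg.
Tool frame: the origin (TCP) lies between the finger pads; the fingertips stand 14 mm ahead of it and the grasp point (between the pads) lies 5 mm behind it (r.finger_overhang is the z of the fingertips in the tool frame, in m); z points along the fingers, y is the line along which they close (so a half turn about z gives the same grasp; the last joint's range is limited). The gripper opens to 91 mm and grips with 3 to 60 N. Pads are 32 mm wide; open, the fingers measure 118 mm over their backs; the gripper's body (76 mm by 178 mm) begins 60 mm behind the grasp point.
Start: joints at [1.087, 0.494, 1.345, -0, 1.302, -0.096], TCP at [0.236, 0.579, 0.228] pointing down, gripper open.
Joint ranges: [-2.91, 2.91], [-0.82, 2.16], [0.22, 2.67], [-1.22, 4.37], [0.12, 2.79], [-3.08, 3.08]. Speed limits (rad/s): [1.89, 1.89, 2.57, 3.01, 3.01, 3.01].

### API

Orientations are given as a unit quaternion [x, y, z, w].
In Python, from workcell import r gives the robot as it stands.
- The arm moves only by the tool step_arm, never from a script. Its argument "moves" is a list of rows, each a list of 6 numbers: the shift along the tool's x, y, z in m, then the turn, a rotation vector about the tool's x, y, z in rad. A call has 1 to 20 rows; each row shifts and turns the commanded pose from where the row before left it, along the tool's axes as they then stand; what a row does not reach is not made up. A row lasts 1/8 s, in which the tool goes at most 62.5 mm and 10.7 degrees, less where a joint would pass 70% of its speed; a pose out of reach is approached as far as the arm can. A call is refused whole if a number of a shift passes 0.0625 or a number of a turn 0.188, either way. A call with a gripper value outside its range is refused whole. "claw" is the gripper's target within -1 to 1 (shut at 1, half-way at 0, fully open at -1), set as the call begins (left out, the last holds). The fingers move at their own pace and stop on an object; "newtons" is the grip in N (left out, the last holds). Time passes only in rows, so rows that do not move let the fingers close. It gives the time, the measured TCP pose, the force, the opening and the grip force at its end, in the units of the state.
- r.read_state(): the state, without advancing time (a new reading comes with each control period).
- r.snapshot(name): name is "scene" or "top" or "wrist"; returns a dict with "img" (400x640x3 uint8, red, green, blue), "intrinsics" (3x3 intrinsics, pixels), "xyz" and "orientation" of the camera in the world; the wrist camera has in their place "tool_from_camera" (4x4, takes a point from camera to tool coordinates, whose origin is the TCP and whose axes are the flange's). Camera axes: x right, y down, z forward; pixel columns grow to the right and rows downward; lengths in m; the calibration is good to about 2 mm. A picture is of the moment at which its call begins: read the wrist's pose just before it. There is no depth.
- r.finish_job(): hands the job in; it is judged then, once.
The state is a dict: "clock": time; "joint_positions": joint angles; "qd": joint speeds; "effort": joint torques, N m; "ee_pos": TCP position; "tcp_rot": TCP orientation; "ft_force": force on the tool from outside, world axes, zero at the start; "torque": the same for the moment, N m; "gripper_width": finger opening in m; "gripper_force": force on a finger pad.
Only numpy, scipy, OpenCV 4.12 (cv2) and the standard library are available. Lean on these libraries where they do the work, as an engineer would, in place of code of your own. Each camera call takes 0.05 s, during which the arm holds its last target. There are 200 camera calls.

## Working session

There is one attempt and no reset: what is moved stays moved. The work goes in short steps, Python scripts to look and compute and a tool call to move; the robot and the scene stay as the last step left them, time stands still between calls to the robot, and variables do not carry over. Pictures are saved under pics/ and viewed, at most 10 in all, crops included, and the job is handed in when it is done.

Besides the shell and the picture viewer there is one more tool, called after "Emit:" as name(argument=value, ...) on one line, values as JSON. step_arm: Moves the arm, as the interface text tells. Its arguments: {"type":"object","properties":{"moves":{"type":"array","items":{"type":"array","items":{"type":"number"}}},"claw":{"type":"number"},"newtons":{"type":"number"}},"required":["moves"]}

```bash
mkdir -p pics; cat > h.py <<'E'
import numpy as np, cv2
from scipy.spatial.transform import Rotation as R
from workcell import r
def snap(n,save=None):
    s=r.read_state(); d=r.snapshot(n)
    K=np.array(d["intrinsics"])
    if n=="wrist":
        T=np.eye(4);T[:3,:3]=R.from_quat(s["tcp_rot"]).as_matrix();T[:3,3]=s["ee_pos"]
        M=T@np.array(d["tool_from_camera"])
    else:
        M=np.eye(4);M[:3,3]=d["xyz"];o=np.array(d["orientation"])
        M[:3,:3]=R.from_quat(o).as_matrix() if o.size==4 else o.reshape(3,3)
    if save: cv2.imwrite("pics/"+save,d["img"][...,::-1])
    return d["img"],K,M
def ray(K,M,u,v,z):
    d=M[:3,:3]@np.linalg.inv(K)@np.array([u,v,1.]);c=M[:3,3]
    return c+d*(z-c[2])/d[2]
def proj(K,M,p):
    q=K@(M[:3,:3].T@(np.asarray(p)-M[:3,3]));return q[:2]/q[2]
E
python3 - <<'E'
from h import *
for n in("scene","top"):
    i,K,M=snap(n,n+".png");print(n,K.round(1).tolist(),M.round(3).tolist())
s=r.read_state();print(s)
E
```

```text
scene [[487.6, 0.0, 318.1], [0.0, 487.6, 206.1], [0.0, 0.0, 1.0]] [[-0.711, 0.456, -0.536, 1.344], [0.703, 0.48, -0.525, 0.825], [0.018, -0.75, -0.662, 1.104], [0.0, 0.0, 0.0, 1.0]]
top [[409.3, 0.0, 319.0], [0.0, 409.3, 204.9], [0.0, 0.0, 1.0]] [[0.007, -0.992, 0.124, 0.388], [-1.0, -0.009, -0.013, 0.024], [0.015, -0.124, -0.992, 1.398], [0.0, 0.0, 0.0, 1.0]]
{'clock': 0.1, 'joint_positions': array([ 1.08753229e+00,  4.94110246e-01,  1.34603858e+00, -1.85754522e-05,
        1.30251260e+00, -9.55073828e-02]), 'qd': array([-7.89906786e-04, -1.06579331e-03, -1.91238826e-03,  3.50510593e-04,
        4.52125531e-05,  7.69951069e-04]), 'effort': array([ 2.78429427e-03, -8.80241776e+01, -3.82556140e+01,  7.07731722e-02,
        4.80222038e-02, -6.41931888e-05]), 'ee_pos': array([0.23618   , 0.57831621, 0.22741497]), 'tcp_rot': array([ 1.92663553e-01,  9.81264730e-01, -5.14722243e-04, -1.43912783e-04]), 'ft_force': array([ 0.09800185, -0.13532323, -0.1683346 ]), 'torque': array([ 0.04961185, -0.04782602, -0.02981015]), 'gripper_force': 0.0, 'gripper_width': 0.09112538846328203}
```

View pics/top.png

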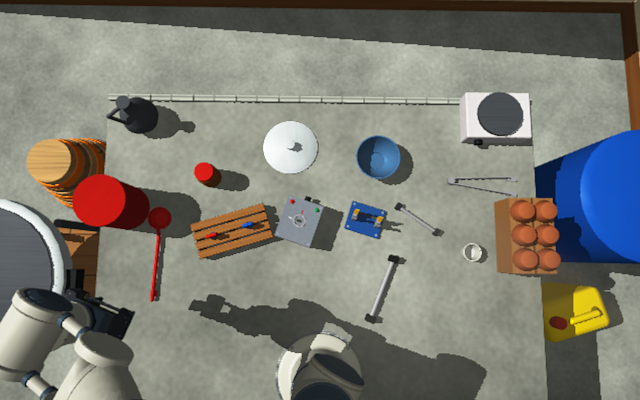

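View pics/scene.png

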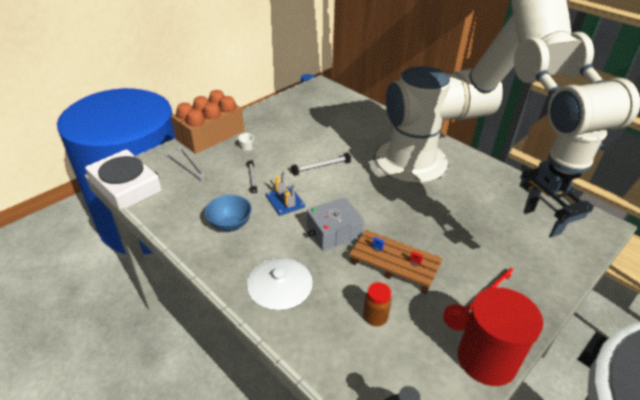

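The top picture shows two rods: a short one with feet at (399,206)-(438,233), and a long one at (394,258)-(371,318). The red key is at (212,236) and the blue key at (247,225) in the rack at (232,231). The box is at (304,220) and the clip at (366,219). Red look-alikes are the jar cap (205,173), the ladle (157,255), the red pot and the box lamp (292,201). I'll check the choice in one close crop and measure.

```bash
python3 - <<'E'
from h import *
i,K,M=snap("top")
c=i[185:330,188:448];cv2.imwrite("pics/c1.png",cv2.resize(c,None,fx=3,fy=3,interpolation=cv2.INTER_CUBIC)[...,::-1])
for a,b in(((399,206),(438,233)),((394,258),(371,318))):
    p,q=ray(K,M,*a,.012),ray(K,M,*b,.012);print(p.round(3),q.round(3),np.linalg.norm(p-q)+.016)
hsv=cv2.cvtColor(i,cv2.COLOR_RGB2HSV)
def comps(m,name,z,x0,y0,x1,y1,amin=6):
    mm=np.zeros_like(m);mm[y0:y1,x0:x1]=m[y0:y1,x0:x1]
    n,l,st,ce=cv2.connectedComponentsWithStats(mm)
    for k in range(1,n):
        if st[k,4]>=amin:
            ys,xs=np.where(l==k);rc=cv2.minAreaRect(np.c_[xs,ys].astype(np.float32))
            box=[ray(K,M,*p,z)[:2].round(3).tolist() for p in cv2.boxPoints(rc)]
            print(name,ce[k].round(1),st[k,4],ray(K,M,*ce[k],z).round(3),box)
red=cv2.inRange(hsv,(0,150,60),(6,255,255))|cv2.inRange(hsv,(174,150,60),(180,255,255))
blue=cv2.inRange(hsv,(100,130,50),(125,255,255))
comps(red,"red",.06,188,190,300,270)
comps(blue,"blue",.06,188,190,300,270)
comps(blue,"plate",.012,335,190,395,250,40)
wood=cv2.inRange(hsv,(8,90,60),(22,255,255))
comps(cv2.morphologyEx(wood,cv2.MORPH_CLOSE,np.ones((5,5))),"rack",.042,188,190,280,270,100)
yel=cv2.inRange(hsv,(18,130,100),(32,255,255));comps(yel,"jaw",.09,335,190,395,250,4)
gm=cv2.inRange(hsv,(40,120,40),(85,255,255));comps(gm,"green",.085,270,190,340,250,3)
E
```

```text
[ 0.561 -0.268  0.012] [ 0.469 -0.4    0.012] 0.17594625762709437
[ 0.384 -0.249  0.012] [ 0.187 -0.169  0.012] 0.22857392159451811
red [291.8 201. ] 10 [0.568 0.096 0.06 ] [[0.571, 0.102], [0.571, 0.092], [0.565, 0.092], [0.565, 0.102]]
red [210.9 235. ] 44 [0.454 0.357 0.06 ] [[0.453, 0.378], [0.466, 0.341], [0.454, 0.337], [0.442, 0.374]]
blue [247.3 224.3] 39 [0.49 0.24 0.06] [[0.492, 0.259], [0.5, 0.226], [0.488, 0.223], [0.48, 0.256]]
plate [363.8 219.8] 744 [ 0.512 -0.148  0.012] [[0.485, -0.08], [0.577, -0.108], [0.543, -0.223], [0.451, -0.193]]
rack [230.8 230.6] 2679 [0.47  0.296 0.042] [[0.491, 0.435], [0.565, 0.194], [0.449, 0.157], [0.377, 0.397]]
jaw [356.2 211. ] 20 [ 0.533 -0.114  0.09 ] [[0.54, -0.106], [0.54, -0.119], [0.527, -0.119], [0.527, -0.106]]
jaw [379.5 218.4] 23 [ 0.51  -0.189  0.09 ] [[0.514, -0.179], [0.52, -0.195], [0.505, -0.2], [0.5, -0.184]]
green [316.2 209.4] 12 [0.538 0.015 0.085] [[0.533, 0.019], [0.543, 0.019], [0.543, 0.009], [0.533, 0.009]]
```

View pics/c1.png

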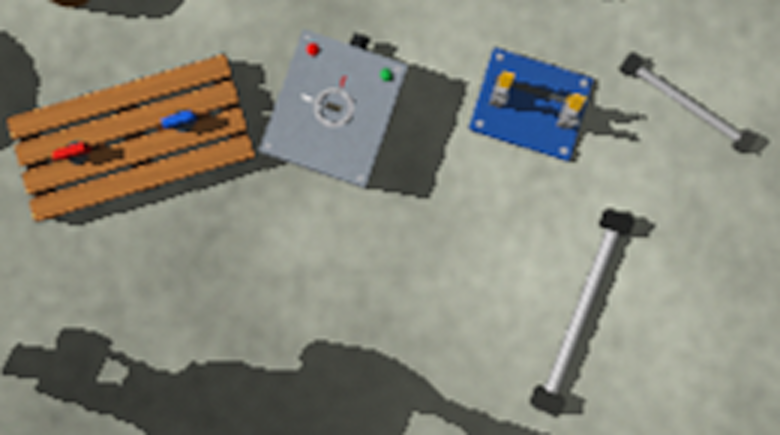

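The crop shows the thin short rod (measured about 0.17 m, so this is the one) at upper right. The long one below measures 0.23 m and is the decoy. The red key stands in the left slot of the rack. The clip's yellow jaws are on its far side. I'll go above the short rod now.

```bash
cat >> h.py <<'E'
def go(p,yaw=None,s=None):
    "print tool-frame shift (mm) and turn needed: yaw=deg of tool y in world (mod 180), tool z straight down"
    s=s or r.read_state();Rc=R.from_quat(s["tcp_rot"]);m=Rc.as_matrix()
    print("t",round(s["clock"],2),"ee",s["ee_pos"].round(4),"yaw",round(np.degrees(np.arctan2(m[1,1],m[0,1])),2),"tilt",m[:2,2].round(4),"F",s["ft_force"].round(1),"w",round(s["gripper_width"],4),"q6",s["joint_positions"][5].round(2))
    print("shift mm",(1e3*m.T@(np.asarray(p)-s["ee_pos"])).round(1))
    if yaw is not None:
        best=min((R.from_matrix(np.array([[-np.sin(a)*-1*-1 if 0 else np.sin(a),np.cos(a),0],[-np.cos(a),np.sin(a),0],[0,0,-1]]).astype(float)) for a in np.radians([yaw,yaw+180])),key=lambda T:(Rc.inv()*T).magnitude())
        print("turn rad",(Rc.inv()*best).as_rotvec().round(3))
E
sed -i 's/-np.sin(a)\*-1\*-1 if 0 else np.sin(a)/np.sin(a)/' h.py
python3 -c "
from h import *
go([.515,-.334,.2],-35)"
```

```text
t 0.15 ee [0.2362 0.5784 0.2275] yaw 67.78 tilt [-0.0004 -0.0008] F [0.4 0.8 0.5] w 0.0913 q6 -0.1
shift mm [-603.1 -739.2   28.1]Traceback (most recent call last):
  File "<string>", line 3, in <module>
    go([.515,-.334,.2],-35)
    ~~^^^^^^^^^^^^^^^^^^^^^
  File "h.py", line 26, in go
    best=min((R.from_matrix(np.array([[np.sin(a),np.cos(a),0],[-np.cos(a),np.sin(a),0],[0,0,-1]]).astype(float)) for a in np.radians([yaw,yaw+180])),key=lambda T:(Rc.inv()*T).magnitude())
  File "h.py", line 26, in <genexpr>
    best=min((R.from_matrix(np.array([[np.sin(a),np.cos(a),0],[-np.cos(a),np.sin(a),0],[0,0,-1]]).astype(float)) for a in np.radians([yaw,yaw+180])),key=lambda T:(Rc.inv()*T).magnitude())
              ~~~~~~~~~~~~~^^^^^^^^^^^^^^^^^^^^^^^^^^^^^^^^^^^^^^^^^^^^^^^^^^^^^^^^^^^^^^^^^^^^^^^^^^^^^^^^^^^^^
  File "scipy/spatial/transform/_rotation.pyx", line 1143, in scipy.spatial.transform._rotation.Rotation.from_matrix
ValueError: Non-positive determinant (left-handed or null coordinate frame) in rotation matrix 0: [[-0.57357644  0.81915204  0.        ]
 [-0.81915204 -0.57357644  0.        ]
 [ 0.          0.         -1.        ]].
```

```bash
sed -i 's/\[\[np.sin(a),np.cos(a),0\],\[-np.cos(a)/[[-np.sin(a),np.cos(a),0],[np.cos(a)/' h.py; tail -3 h.py
```

```text
if yaw is not None:
        best=min((R.from_matrix(np.array([[-np.sin(a),np.cos(a),0],[np.cos(a),np.sin(a),0],[0,0,-1]]).astype(float)) for a in np.radians([yaw,yaw+180])),key=lambda T:(Rc.inv()*T).magnitude())
        print("turn rad",(Rc.inv()*best).as_rotvec().round(3))
```

Emit:
step_arm(moves=[[-0.03, -0.037, 0, 0, 0, 0], [-0.03, -0.037, 0, 0, 0, 0], [-0.03, -0.037, 0, 0, 0, 0], [-0.03, -0.037, 0, 0, 0, 0], [-0.03, -0.037, 0, 0, 0, 0], [-0.03, -0.037, 0, 0, 0, 0], [-0.03, -0.037, 0, 0, 0, 0], [-0.03, -0.037, 0, 0, 0, 0], [-0.03, -0.037, 0, 0, 0, 0], [-0.03, -0.037, 0, 0, 0, 0], [-0.03, -0.037, 0, 0, 0, 0], [-0.03, -0.037, 0, 0, 0, 0], [-0.03, -0.037, 0, 0, 0, 0], [-0.03, -0.037, 0, 0, 0, 0], [-0.03, -0.037, 0, 0, 0, 0], [-0.03, -0.037, 0, 0, 0, 0], [-0.03, -0.037, 0, 0, 0, 0], [-0.03, -0.037, 0, 0, 0, 0], [-0.03, -0.037, 0, 0, 0, 0], [-0.03, -0.037, 0, 0, 0, 0]])

```text
clock: 2.65
ee_pos: [0.5121, -0.3349, 0.2277]
tcp_rot: [0.193, 0.981, 0.0, -0.0]
ft_force: [0.3, 0.5, -1.0]
gripper_width: 0.0916
gripper_force: 0.0
```

Emit:
step_arm(moves=[[0, 0, 0, 0, 0, 0.18], [0, 0, 0, 0, 0, 0.18], [0, 0, 0, 0, 0, 0.18], [0, 0, 0, 0, 0, 0.18], [0, 0, 0, 0, 0, 0.18], [0, 0, 0, 0, 0, 0.18], [0, 0, 0, 0, 0, 0.18], [0, 0, 0, 0, 0, 0.18], [0, 0, 0, 0, 0, 0.18], [0, 0, 0, 0, 0, 0.17], [0, 0, 0, 0, 0, 0]])

```text
clock: 4.03
ee_pos: [0.5119, -0.3332, 0.2277]
tcp_rot: [0.886, 0.464, -0.0, -0.0]
ft_force: [-0.2, -0.0, 0.6]
gripper_width: 0.0914
gripper_force: 0.0
```

```bash
python3 -c "
from h import *
go([.515,-.334,.15],-35)
i,K,M=snap('wrist','w1.png');print(K[0],M.round(3).tolist())"
```

```text
t 4.03 ee [ 0.5119 -0.3332  0.2277] yaw -34.73 tilt [-0.0003  0.0002] F [-0.2 -0.   0.6] w 0.0914 q6 -0.07
shift mm [ 1.2  3.  77.7]
turn rad [-0.    -0.     0.005]
[307.77104061   0.         318.43587714] [[0.821, -0.553, -0.14, 0.552], [-0.57, -0.797, -0.2, -0.277], [-0.001, 0.244, -0.97, 0.385], [0.0, 0.0, 0.0, 1.0]]
```

View pics/w1.png

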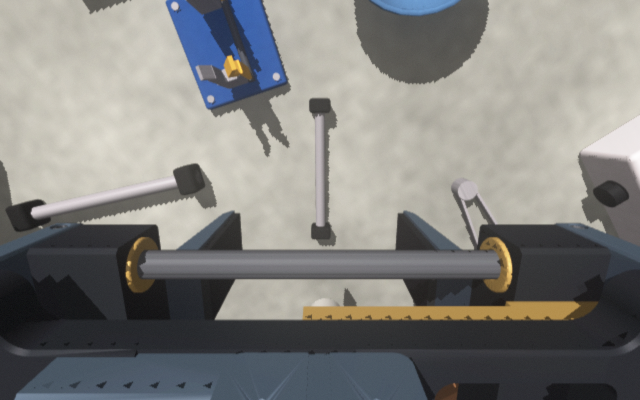

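The wrist view shows the short rod upright at column ~320. Its feet are at (319,105) and (320,231), and the long decoy rod is at left.

```bash
python3 - <<'E'
from h import *
i,K,M=snap('wrist')
g=cv2.cvtColor(i,cv2.COLOR_RGB2GRAY)
d=(g<60).astype(np.uint8)
for y0,y1 in((90,120),(218,245)):
    m=np.zeros_like(d);m[y0:y1,300:340]=d[y0:y1,300:340]
    n,l,st,ce=cv2.connectedComponentsWithStats(m);k=1+st[1:,4].argmax();print(st[k],ce[k])
# bar mid line per row
for y in range(120,220,20):print(y,g[y,308:334].tolist())
a=ray(K,M,320,114,.017);b=ray(K,M,320.5,225,.017);print(a,b,np.linalg.norm(a-b))
print(g[104:120,320],g[216:242,320])
E
```

```text
[322 111   1   1   1] [322. 111.]
[328 227   1   1   1] [328. 227.]
120 [195, 197, 196, 198, 201, 199, 195, 176, 180, 184, 187, 189, 182, 169, 152, 134, 107, 95, 98, 99, 97, 99, 98, 99, 98, 99]
140 [196, 198, 199, 199, 200, 201, 195, 170, 179, 185, 187, 185, 183, 169, 151, 134, 109, 99, 101, 101, 117, 171, 194, 197, 199, 198]
160 [191, 190, 190, 191, 192, 193, 190, 167, 178, 183, 186, 186, 183, 169, 155, 134, 112, 98, 100, 104, 129, 191, 198, 200, 202, 203]
180 [192, 191, 192, 190, 190, 191, 188, 168, 176, 186, 186, 185, 181, 171, 154, 136, 112, 99, 103, 109, 152, 192, 196, 196, 195, 196]
200 [187, 184, 185, 185, 184, 184, 182, 170, 173, 183, 187, 184, 181, 169, 156, 135, 109, 93, 97, 97, 116, 180, 189, 188, 192, 193]
[ 0.55639816 -0.27306785  0.017     ] [ 0.48027168 -0.38484867  0.017     ] 0.13524123408919267
[ 69  67  67  64  66  67  65  62  69  90 100 121 164 183 184 184] [181 180 179 181 180 179 182 179 181 174 130  79  70  68  63  66  66  67
  66  67  65  64  63  80  88  90]
```

```bash
python3 - <<'E'
from h import *
i,K,M=snap('wrist')
a=ray(K,M,319.7,114,.014);b=ray(K,M,319.7,227,.014);print(a,b,np.linalg.norm(a-b))
m=(a+b)/2;y=np.degrees(np.arctan2(*(a-b)[1::-1]));print(m,y)
go([m[0],m[1],.012],y-90)
E
```

```text
[ 0.55615113 -0.27284967  0.014     ] [ 0.47736474 -0.38742145  0.014     ] 0.13904671000849275
[ 0.51675793 -0.33013556  0.014     ] 55.48526624749473
t 4.17 ee [ 0.5119 -0.3333  0.2278] yaw -34.56 tilt [-0.0002  0.0001] F [ 0.3 -0.4  0.4] w 0.091 q6 -0.07
shift mm [  5.4   2.2 215.8]
turn rad [-0.     0.    -0.001]
```

Emit:
step_arm(moves=[[0.005, 0.002, 0.04, 0, 0, 0], [0, 0, 0.045, 0, 0, 0], [0, 0, 0.045, 0, 0, 0], [0, 0, 0.04, 0, 0, 0], [0, 0, 0.025, 0, 0, 0], [0, 0, 0.01, 0, 0, 0], [0, 0, 0.005, 0, 0, 0], [0, 0, 0, 0, 0, 0]], claw=-0.5)

```text
clock: 5.18
ee_pos: [0.5168, -0.3306, 0.0185]
tcp_rot: [0.886, 0.464, 0.0, 0.0]
ft_force: [-0.5, -0.8, -0.5]
gripper_width: 0.0684
gripper_force: 0.0
```

Emit:
step_arm(moves=[[0, 0, 0, 0, 0, 0], [0, 0, 0, 0, 0, 0], [0, 0, 0, 0, 0, 0], [0, 0, 0, 0, 0, 0], [0, 0, 0, 0, 0, 0]], claw=1, newtons=50)

```text
clock: 5.8
ee_pos: [0.5164, -0.3304, 0.0179]
tcp_rot: [0.886, 0.463, -0.0, 0.0]
ft_force: [-0.2, -0.0, 1.6]
gripper_width: 0.0212
gripper_force: 0.0
```

Emit:
step_arm(moves=[[0, 0, 0, 0, 0, 0], [0, 0, 0, 0, 0, 0], [0, 0, 0, 0, 0, 0], [0, 0, -0.02, 0, 0, 0], [0, 0, -0.04, 0, 0, 0], [0, 0, -0.05, 0, 0, 0], [0, 0, -0.05, 0, 0, 0], [0, 0, -0.03, 0, 0, 0], [0.029, -0.029, 0, 0, 0, 0], [0.029, -0.029, 0, 0, 0, 0], [0.029, -0.028, 0, 0, 0, 0], [0, 0, 0, 0, 0, -0.16], [0, 0, 0, 0, 0, -0.155], [0, 0, 0, 0, 0, 0]])

```text
clock: 7.55
ee_pos: [0.4953, -0.2097, 0.2079]
tcp_rot: [0.803, 0.596, -0.0, -0.0]
ft_force: [-0.5, 0.5, -1.2]
gripper_width: 0.0109
gripper_force: 50.0
```

```bash
python3 -c "
from h import *
go([.513,-.15,.15],-17)
i,K,M=snap('wrist');cv2.imwrite('pics/w2.png',i[...,::-1])"
```

```text
t 7.55 ee [ 0.4953 -0.2097  0.2079] yaw -16.77 tilt [-0.0001  0.0001] F [-0.5  0.5 -1.2] w 0.0109 q6 -0.22
shift mm [62.3 -0.3 57.9]
turn rad [-0.    -0.     0.004]
```

View pics/w2.png

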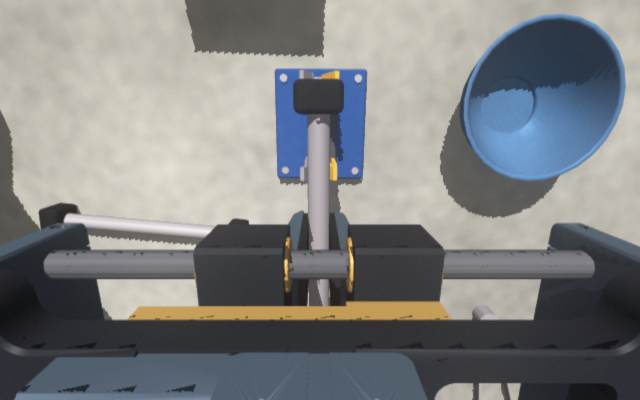

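The wrist view shows the rod held over the clip, its far foot at (318,97). The blue plate spans about (276,69)-(367,181), with the jaws on the right (tool +y side). Now the exact plate pose.

```bash
python3 - <<'E'
from h import *
i,K,M=snap('wrist')
hsv=cv2.cvtColor(i,cv2.COLOR_RGB2HSV)
b=cv2.inRange(hsv,(105,150,50),(125,255,255));b[:,:260]=0;b[:,385:]=0;b[200:]=0;b[:60]=0
ys,xs=np.where(b);P=cv2.undistortPoints if 0 else None
pts=np.array([ray(K,M,x,y,.012)[:2] for x,y in zip(xs,ys)],np.float32)
rc=cv2.minAreaRect(pts*1000);print("plate",rc)
# screw heads (bright, inside plate)
w=cv2.inRange(hsv,(0,0,170),(180,70,255));
for (x,y) in((283,78),(358,78),(285,171),(355,171)):
    s=w[y-7:y+8,x-7:x+8];yy,xx=np.where(s);print("screw",ray(K,M,xx.mean()+x-7,yy.mean()+y-7,.0125).round(4),len(xx))
g=cv2.cvtColor(i,cv2.COLOR_RGB2GRAY)
# bar in hand edges
for y in(130,150,200):print(y,g[y,300:342].tolist())
# far foot
d=cv2.inRange(g,0,55);d[:70]=0;d[125:]=0;d[:,:285]=0;d[:,352:]=0;ys,xs=np.where(d);print("foot",xs.min(),xs.max(),ys.min(),ys.max())
m=R.from_quat(r.read_state()["tcp_rot"]).as_matrix();p=np.array(r.read_state()["ee_pos"])
for L in(.069,.085):
  for dz in(-.012,0,.012):
    print(L,dz,proj(K,M,p+m@[L,-.012,.006+dz]).round(1),proj(K,M,p+m@[L,.012,.006+dz]).round(1))
for y in (.04,.0):print("bar",proj(K,M,p+m@[y,-.006,.006]).round(1),proj(K,M,p+m@[y,.006,.006]).round(1))
yl=cv2.inRange(hsv,(18,130,100),(32,255,255));yl[190:]=0
n,l,st,ce=cv2.connectedComponentsWithStats(yl)
for k in range(1,n):
    if st[k,4]>8:print("jaw",st[k],ce[k])
E
```

```text
plate ((516.2420654296875, -150.3902587890625), (113.83197021484375, 94.06278228759766), 72.74754333496094)
screw [ 0.4921 -0.0913  0.0125] 47
screw [ 0.5691 -0.115   0.0125] 48
screw [ 0.4624 -0.1874  0.0125] 41
screw [ 0.5394 -0.2109  0.0125] 38
130 [100, 101, 100, 99, 101, 100, 102, 115, 144, 155, 166, 167, 173, 175, 179, 181, 182, 185, 187, 186, 181, 176, 173, 167, 158, 153, 145, 141, 127, 105, 68, 58, 61, 60, 58, 58, 57, 61, 61, 62, 68, 97]
150 [102, 102, 100, 99, 99, 101, 103, 114, 140, 156, 165, 168, 171, 176, 178, 182, 182, 184, 186, 185, 179, 174, 173, 167, 159, 154, 147, 137, 129, 105, 95, 103, 105, 100, 90, 77, 62, 60, 59, 61, 60, 60]
200 [200, 200, 199, 201, 203, 202, 202, 191, 141, 151, 161, 168, 173, 177, 178, 181, 180, 183, 184, 183, 180, 175, 171, 167, 158, 153, 144, 137, 120, 98, 100, 98, 99, 100, 98, 100, 98, 99, 117, 186, 193, 195]
foot 294 342 84 117
0.069 -0.012 [291.3 118.3] [341.7 118.3]
0.069 0 [293.3 118.4] [340.  118.4]
0.069 0.012 [295.  118.5] [338.5 118.4]
0.085 -0.012 [290.5  82.6] [342.3  82.6]
0.085 0 [292.6  85.4] [340.5  85.4]
0.085 0.012 [294.4  87.8] [339.   87.8]
bar [305.5 174.1] [327.9 174.1]
bar [306.3 243.7] [327.4 243.7]
jaw [322  71  17   8 103] [330.7961165   75.18446602]
jaw [330 158   7  22 135] [332.88148148 169.45925926]
```

Emit:
step_arm(moves=[[0.031, 0.0008, 0, 0, 0, 0.008], [0.031, 0.0008, 0, 0, 0, 0], [0, 0, 0.04, 0, 0, 0], [0, 0, 0.03, 0, 0, 0], [0, 0, 0.018, 0, 0, 0], [0, 0, 0, 0, 0, 0], [0, 0, 0, 0, 0, 0]])

```text
clock: 8.52
ee_pos: [0.5154, -0.1513, 0.1206]
tcp_rot: [0.805, 0.593, 0.0, 0.0]
ft_force: [0.5, -0.3, -0.9]
gripper_width: 0.0109
gripper_force: 50.0
```

```bash
python3 -c "
from h import *
go([.5148,-.1505,.066],-17.2)
i,K,M=snap('wrist');cv2.imwrite('pics/w3.png',cv2.resize(i[60:260,220:420],None,fx=3,fy=3)[...,::-1])"
```

```text
t 8.53 ee [ 0.5154 -0.1513  0.1206] yaw -17.27 tilt [ 0.0007 -0.0003] F [ 0.5 -0.3 -0.9] w 0.0109 q6 -0.1
shift mm [ 0.5 -0.9 54.6]
turn rad [ 0.001  0.    -0.001]
```

View pics/w3.png

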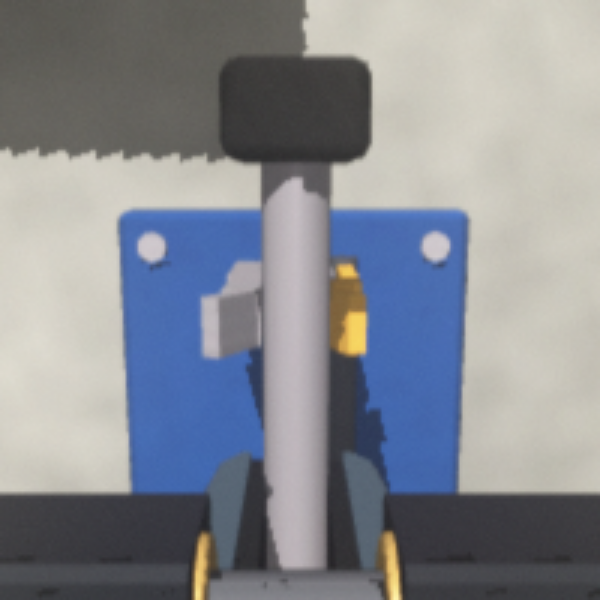

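The crop shows the bar within about 1 mm of the plate's mid-line, with the grey tall tines left and the yellow jaw right. I'll nudge it 0.7 mm and press down.

Emit:
step_arm(moves=[[0.0005, -0.0007, 0.004, 0, 0, 0], [0, 0, 0.007, 0, 0, 0], [0, 0, 0.006, 0, 0, 0], [0, 0, 0.005, 0, 0, 0], [0, 0, 0.005, 0, 0, 0], [0, 0, 0.004, 0, 0, 0], [0, 0, 0, 0, 0, 0]])

```text
clock: 9.45
ee_pos: [0.5144, -0.1503, 0.0886]
tcp_rot: [0.805, 0.593, -0.0, -0.0]
ft_force: [0.2, 0.1, -1.1]
gripper_width: 0.0108
gripper_force: 50.0
```

Emit:
step_arm(moves=[[0, 0, 0.004, 0, 0, 0], [0, 0, 0.004, 0, 0, 0], [0, 0, 0.004, 0, 0, 0], [0, 0, 0.004, 0, 0, 0], [0, 0, 0, 0, 0, 0]])

```text
clock: 10.07
ee_pos: [0.5142, -0.1502, 0.0723]
tcp_rot: [0.805, 0.594, -0.0, -0.0]
ft_force: [-0.4, 0.2, -5.6]
gripper_width: 0.011
gripper_force: 50.0
```

Emit:
step_arm(moves=[[0, 0, 0.003, 0, 0, 0], [0, 0, 0.003, 0, 0, 0], [0, 0, 0.001, 0, 0, 0], [0, 0, 0, 0, 0, 0]])

```text
clock: 10.58
ee_pos: [0.5148, -0.1504, 0.066]
tcp_rot: [0.805, 0.593, 0.0, 0.0]
ft_force: [0.5, 0.1, -1.3]
gripper_width: 0.0105
gripper_force: 50.0
```

Emit:
step_arm(moves=[[0, 0, 0.001, 0, 0, 0], [0, 0, 0.001, 0, 0, 0], [0, 0, 0, 0, 0, 0]])

```text
clock: 10.95
ee_pos: [0.5149, -0.1505, 0.0654]
tcp_rot: [0.805, 0.594, 0.0, 0.001]
ft_force: [-6.8, 2.9, 29.7]
gripper_width: 0.0108
gripper_force: 50.0
```

Emit:
step_arm(moves=[[0, 0, -0.001, 0, 0, 0], [0, 0, 0, 0, 0, 0]])

```text
clock: 11.2
ee_pos: [0.5149, -0.1505, 0.0657]
tcp_rot: [0.805, 0.593, 0.0, 0.001]
ft_force: [-3.0, 1.4, 12.3]
gripper_width: 0.0106
gripper_force: 50.0
```

Emit:
step_arm(moves=[[0, 0, 0, 0, 0, 0], [0, 0, 0, 0, 0, 0], [0, 0, 0, 0, 0, 0], [0, 0, 0, 0, 0, 0], [0, 0, -0.02, 0, 0, 0], [0, 0, -0.04, 0, 0, 0], [0, 0, -0.05, 0, 0, 0], [-0.02, 0, -0.05, 0, 0, 0], [-0.04, 0, 0, 0, 0, 0], [0, 0, 0, 0, 0, 0]], claw=0.34)

```text
clock: 12.45
ee_pos: [0.4964, -0.2096, 0.2255]
tcp_rot: [0.805, 0.593, 0.0, 0.001]
ft_force: [-0.0, 0.4, 0.1]
gripper_width: 0.0299
gripper_force: 0.0
```

```bash
python3 -c "
from h import *
go([.5148,-.1505,.066],-17.2)
i,K,M=snap('wrist');cv2.imwrite('pics/w4.png',cv2.resize(i[30:230,220:420],None,fx=3,fy=3)[...,::-1])
np.savez('w4.npz',K=K,M=M)"
```

```text
t 12.45 ee [ 0.4964 -0.2096  0.2255] yaw -17.31 tilt [ 0.001 -0.001] F [-0.   0.4  0.1] w 0.0299 q6 -0.21
shift mm [ 62.   -0.2 159.4]
turn rad [ 0.001  0.001 -0.002]
```

View pics/w4.png

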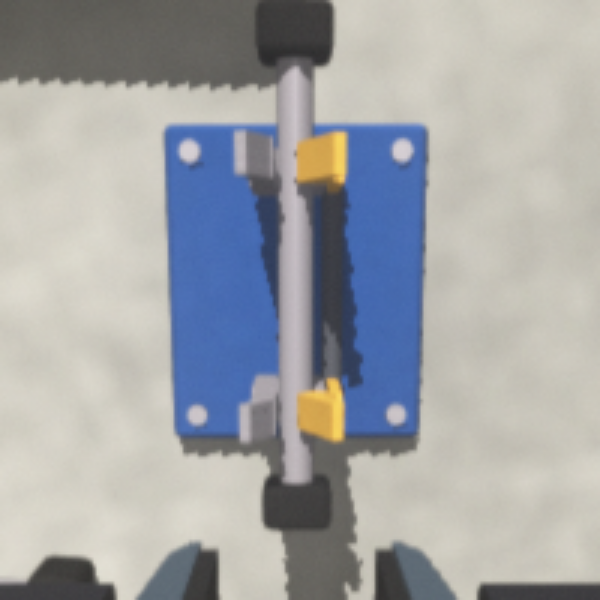

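The rod sits in both forks with the yellow noses closed over it. Next I'll check centring along the bar numerically, then plan the key approach.

```bash
python3 - <<'E'
from h import *
d=np.load('w4.npz');K,M=d['K'],d['M']
f=lambda x,y:(220+x/3,30+y/3)
a=ray(K,M,*f(294,64),.066);b=ray(K,M,*f(297,478),.066);print(a,b,(a+b)/2,np.linalg.norm(a-b))
s=[ray(K,M,*f(*p),.0125) for p in((189,151),(402,151),(197,415),(396,415))];print(np.mean(s,0))
go([.40,.30,.2255],19)
E
```

```text
[ 0.53610006 -0.08475179  0.066     ] [ 0.49707702 -0.21302021  0.066     ] [ 0.51658854 -0.148886    0.066     ] 0.1340730584448529
[ 0.51595982 -0.15168001  0.0125    ]
t 12.5 ee [ 0.4964 -0.2083  0.225 ] yaw -17.29 tilt [0.0001 0.    ] F [-0.7  0.6  0.6] w 0.0299 q6 -0.21
shift mm [ 456.7 -243.2   -0.5]
turn rad [ 0.    -0.    -0.633]
```

```bash
python3 - <<'E'
from h import *
i,K,M=snap('wrist');g=cv2.cvtColor(i,cv2.COLOR_RGB2GRAY)
print("col far",g[18:60,318].tolist());print("col near",g[180:215,318].tolist())
s=r.read_state();
c=np.array([.5152,-.1510,.06]);u=np.array([.2957,.9553,0])
for L in(.085,.069,-.069,-.085):
    for z in(.048,.066,.072):print(L,z,proj(K,M,[*(c+u*L)[:2],z]).round(1))
E
```

```text
col far [101, 100, 101, 102, 100, 101, 98, 99, 98, 99, 100, 97, 87, 71, 65, 62, 61, 62, 63, 62, 60, 61, 65, 64, 61, 60, 61, 60, 55, 52, 50, 54, 79, 96, 103, 118, 173, 194, 196, 196, 196, 195]
col near [185, 185, 186, 186, 186, 185, 185, 186, 186, 186, 187, 180, 137, 82, 67, 67, 65, 66, 66, 64, 66, 66, 65, 66, 61, 62, 60, 65, 89, 98, 103, 102, 104, 103, 105]
0.085 0.048 [318.2  39.6]
0.085 0.066 [318.2  34.7]
0.085 0.072 [318.2  33. ]
0.069 0.048 [318.2  57. ]
0.069 0.066 [318.2  53.2]
0.069 0.072 [318.2  51.9]
-0.069 0.048 [318.5 190.9]
-0.069 0.066 [318.5 194.7]
-0.069 0.072 [318.5 196.1]
-0.085 0.048 [318.6 204.7]
-0.085 0.066 [318.6 209.2]
-0.085 0.072 [318.6 210.8]
```

Emit:
step_arm(moves=[[0.048, -0.0174, 0, 0, 0, 0], [0.048, -0.0174, 0, 0, 0, 0], [0.048, -0.0174, 0, 0, 0, 0], [0.048, -0.0174, 0, 0, 0, 0], [0.048, -0.0174, 0, 0, 0, 0], [0.048, -0.0174, 0, 0, 0, 0], [0.048, -0.0174, 0, 0, 0, 0], [0.048, -0.0174, 0, 0, 0, 0], [0.048, -0.0174, 0, 0, 0, 0], [0.048, -0.0174, 0, 0, 0, 0], [0, 0, 0, 0, 0, -0.158], [0, 0, 0, 0, 0, -0.158], [0, 0, 0, 0, 0, -0.158], [0, 0, 0, 0, 0, -0.158], [0, 0, 0, 0, 0, 0]])

```text
clock: 14.42
ee_pos: [0.4717, 0.3029, 0.2245]
tcp_rot: [0.58, 0.814, -0.0, -0.0]
ft_force: [0.3, -0.0, -0.3]
gripper_width: 0.03
gripper_force: 0.0
```

```bash
python3 - <<'E'
from h import *
go([.454,.357,.066],19)
i,K,M=snap('wrist');np.savez('w5.npz',K=K,M=M,i=i)
cv2.imwrite('pics/w5.png',i[...,::-1])
hsv=cv2.cvtColor(i,cv2.COLOR_RGB2HSV)
red=cv2.inRange(hsv,(0,150,60),(6,255,255))|cv2.inRange(hsv,(174,150,60),(180,255,255))
n,l,st,ce=cv2.connectedComponentsWithStats(red)
for k in range(1,n):
    if st[k,4]>40:
        ys,xs=np.where(l==k);print(st[k],ce[k],cv2.minAreaRect(np.c_[xs,ys].astype(np.float32)),ray(K,M,*ce[k],.08))
E
```

```text
t 14.43 ee [0.4717 0.3029 0.2245] yaw 19.03 tilt [-0.001  -0.0003] F [ 0.3 -0.  -0.3] w 0.03 q6 0.13
shift mm [ 56.9   1.1 158.5]
turn rad [-0.001 -0.     0.001]
[402   0  58  16 651] [429.10445469   5.99539171] ((430.5, 7.5), (15.0, 57.0), 90.0) [0.51027031 0.48974776 0.08      ]
[313 117  12  37 373] [318.41018767 135.36193029] ((318.44317626953125, 135.03492736816406), (10.215218544006348, 36.23441696166992), 2.12109637260437) [0.45491336 0.35328769 0.08      ]
[ 496  151   77   67 3951] [534.34902556 183.44368514] ((534.4000244140625, 183.20001220703125), (70.65974426269531, 69.76531982421875), 26.56505012512207) [0.67419444 0.37890533 0.08      ]
```

View pics/w5.png

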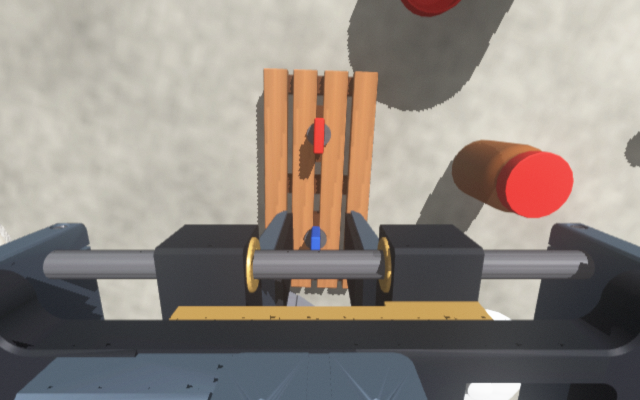

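The wrist view shows the red key at (318,135) in the rack, the blue key behind it at (316,238), and the jar at right.

```bash
python3 - <<'E'
from h import *
d=np.load('w5.npz');K,M,i=d['K'],d['M'],d['i']
hsv=cv2.cvtColor(i,cv2.COLOR_RGB2HSV)
w=cv2.inRange(hsv,(5,90,60),(22,255,255));w[:,:250]=0;w[:,390:]=0
L=[];Rr=[]
for y in range(80,205,3):
    xs=np.where(w[y]>0)[0]
    L.append(ray(K,M,xs.min(),y,.042)[:2]);Rr.append(ray(K,M,xs.max(),y,.042)[:2])
for q in(L,Rr):
    vx,vy,x,y=cv2.fitLine(np.array(q,np.float32),cv2.DIST_HUBER,0,.001,.001).ravel();print("edge yaw",np.degrees(np.arctan2(vy,vx)),x,y)
p=ray(K,M,318.4,135,.082);m=(p);print(p)
# bow edges per row
red=cv2.inRange(hsv,(0,150,60),(6,255,255))|cv2.inRange(hsv,(174,150,60),(180,255,255))
c=[ray(K,M,np.where(red[y,300:340])[0].mean()+300,y,.082)[:2] for y in range(120,152)]
vx,vy,x,y=cv2.fitLine(np.array(c,np.float32),cv2.DIST_HUBER,0,.001,.001).ravel();print("bow yaw",np.degrees(np.arctan2(vy,vx)))
go([p[0],p[1],.066],19)
E
```

```text
edge yaw -73.47443 0.39484388 0.34880853
edge yaw -73.00085 0.51328564 0.36330834
[0.45476386 0.35369859 0.082     ]
bow yaw -72.88505
t 14.47 ee [0.4718 0.3028 0.2245] yaw 18.86 tilt [-0.0007 -0.0002] F [ 0.5 -0.1  1.2] w 0.0301 q6 0.13
shift mm [ 53.7   0.4 158.5]
turn rad [-0.001 -0.    -0.002]
```

Emit:
step_arm(moves=[[0, 0, 0, 0, 0, 0.036], [0.027, -0.001, 0, 0, 0, 0], [0.0266, -0.001, 0, 0, 0, 0], [0, 0, 0.045, 0, 0, 0], [0, 0, 0.045, 0, 0, 0], [0, 0, 0.04, 0, 0, 0], [0, 0, 0.02, 0, 0, 0], [0, 0, 0.008, 0, 0, 0], [0, 0, 0, 0, 0, 0], [0, 0, 0, 0, 0, 0]])

```text
clock: 15.72
ee_pos: [0.4554, 0.3534, 0.0679]
tcp_rot: [0.595, 0.803, 0.001, 0.0]
ft_force: [0.2, 0.8, -0.5]
gripper_width: 0.0299
gripper_force: 0.0
```

Emit:
step_arm(moves=[[0, 0, 0, 0, 0, 0], [0, 0, 0, 0, 0, 0], [0, 0, 0, 0, 0, 0], [0, 0, 0, 0, 0, 0]], claw=1, newtons=50)

```text
clock: 16.23
ee_pos: [0.455, 0.3531, 0.0673]
tcp_rot: [0.595, 0.804, 0.0, 0.0]
ft_force: [-0.2, -0.0, 6.7]
gripper_width: 0.0098
gripper_force: 50.0
```

```bash
python3 - <<'E'
from h import *
s=r.read_state();go([.454,.3537,.066],16.8);print(s["gripper_force"],s["torque"].round(2))
E
```

```text
t 16.23 ee [0.455  0.3531 0.0673] yaw 16.96 tilt [0.0004 0.0003] F [-0.2 -0.   6.7] w 0.0098 q6 0.26
shift mm [ 0.9 -0.8  1.3]
turn rad [ 0.    -0.     0.003]
50.00177800655365 [-0.2   0.24  0.03]
```

Emit:
step_arm(moves=[[0, 0, -0.008, 0, 0, 0], [0, 0, -0.02, 0, 0, 0], [0, 0, -0.03, 0, 0, 0], [0, 0, -0.04, 0, 0, 0], [0, 0, -0.04, 0, 0, 0], [0, 0, -0.02, 0, 0, 0], [0, 0, 0, 0, 0, 0]])

```text
clock: 17.1
ee_pos: [0.4555, 0.3534, 0.2266]
tcp_rot: [0.595, 0.804, 0.001, 0.001]
ft_force: [-0.5, -0.0, -0.9]
gripper_width: 0.0097
gripper_force: 50.0
```

```bash
python3 - <<'E'
from h import *
i,K,M=snap("top");p=ray(K,M,299,220,.08);print(p)
go([p[0]-.022,p[1]-.061,.225],-20)
E
```

```text
[0.50363601 0.07044918 0.08      ]
t 17.15 ee [0.4549 0.353  0.2252] yaw 16.96 tilt [0.0008 0.0005] F [-0.2  0.7 -0.8] w 0.01 q6 0.26
shift mm [-3.364e+02 -7.460e+01  1.000e-01]
turn rad [ 0.001 -0.     0.645]
```

Emit:
step_arm(moves=[[-0.042, -0.0093, 0, 0, 0, 0], [-0.042, -0.0093, 0, 0, 0, 0], [-0.042, -0.0093, 0, 0, 0, 0], [-0.042, -0.0093, 0, 0, 0, 0], [-0.042, -0.0093, 0, 0, 0, 0], [-0.042, -0.0093, 0, 0, 0, 0], [-0.042, -0.0093, 0, 0, 0, 0], [-0.042, -0.0093, 0, 0, 0, 0], [0, 0, 0, 0, 0, 0.161], [0, 0, 0, 0, 0, 0.161], [0, 0, 0, 0, 0, 0.161], [0, 0, 0, 0, 0, 0.161], [0, 0, 0, 0, 0, 0], [0, 0, 0, 0, 0, 0]])

```text
clock: 18.9
ee_pos: [0.4814, 0.01, 0.2244]
tcp_rot: [0.818, 0.576, -0.0, -0.0]
ft_force: [-0.9, -0.3, -1.4]
gripper_width: 0.0098
gripper_force: 50.0
```

```bash
python3 - <<'E'
from h import *
go([.5036,.0704,.225],-20)
i,K,M=snap('wrist');np.savez('w6.npz',K=K,M=M,i=i)
cv2.imwrite('pics/w6.png',cv2.resize(i[40:270,200:440],None,fx=2.5,fy=2.5,interpolation=cv2.INTER_CUBIC)[...,::-1])
E
```

```text
t 18.9 ee [0.4814 0.01   0.2244] yaw -19.72 tilt [-0.0011  0.0001] F [-0.9 -0.3 -1.4] w 0.0098 q6 0.24
shift mm [64.4  0.5 -0.6]
turn rad [-0.001  0.     0.005]
```

View pics/w6.png

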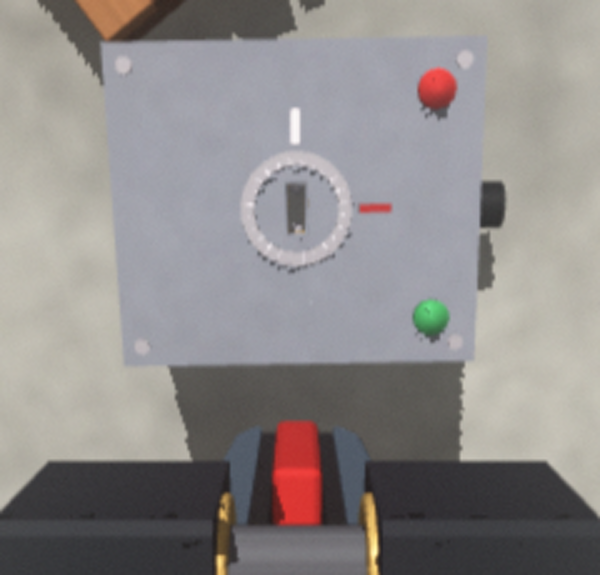

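This shows the keyhole slot at crop (296,208), the box screws at the corners, the green and red lamps on the right (+x), and the red bow in the grip at (297,460).

```bash
python3 - <<'E'
from h import *
d=np.load('w6.npz');K,M,i=d['K'],d['M'],d['i']
hsv=cv2.cvtColor(i,cv2.COLOR_RGB2HSV);g=hsv[...,2]
f=lambda x,y:(200+(x+.5)/2.5-.5,40+(y+.5)/2.5-.5)
# slot
b=cv2.inRange(g,0,115);b[:108]=0;b[140:]=0;b[:,:311]=0;b[:,326:]=0
n,l,st,ce=cv2.connectedComponentsWithStats(b);print(st[1:],ce[1:])
for y in range(110,140,2):print(y,g[y,308:330].tolist())
# ring centre
rg=cv2.inRange(g,190,255);rg[:98]=0;rg[150:]=0;rg[:,:293]=0;rg[:,343:]=0
ys,xs=np.where(rg);e=cv2.fitEllipse(cv2.convexHull(np.c_[xs,ys].astype(np.float32)));print("ring",e,ray(K,M,*e[0],.082))
S=[]
for x,y in((123,65),(465,59),(142,347),(456,342)):
    u,v=map(int,np.round(f(x,y)));p=g[v-5:v+6,u-5:u+6].astype(float);w=np.clip(p-np.median(p)-15,0,None)
    yy,xx=np.mgrid[-5:6,-5:6];S.append(ray(K,M,u+(w*xx).sum()/w.sum(),v+(w*yy).sum()/w.sum(),.081)[:2]);print(S[-1].round(4))
S=np.array(S);print("mid",S.mean(0))
ang=lambda v:np.degrees(np.arctan2(v[1],v[0]))
print(ang(S[0]-S[2]),ang(S[1]-S[3]),ang(S[1]-S[0]),ang(S[3]-S[2]))
s=r.read_state();m=R.from_quat(s["tcp_rot"]).as_matrix()
red=cv2.inRange(hsv,(0,150,60),(6,255,255))|cv2.inRange(hsv,(174,150,60),(180,255,255));
for y in(212,216,220,226,232):
    xs=np.where(red[y,295:345])[0]+295;print("bow row",y,xs.min(),xs.max())
for x,z in((.017,-.0147),(0,-.0147),(.017,.02)):print("bow pred",proj(K,M,s["ee_pos"]+m@[x,-.005,z]).round(1),proj(K,M,s["ee_pos"]+m@[x,.005,z]).round(1))
E
```

```text
[[324 109   2   1   2]
 [315 114   7  19 121]] [[324.5        109.        ]
 [317.88429752 122.21487603]]
110 [170, 168, 168, 172, 173, 172, 172, 172, 172, 169, 170, 169, 172, 173, 173, 171, 153, 154, 170, 166, 135, 157]
112 [111, 147, 154, 170, 173, 170, 164, 162, 157, 158, 156, 157, 156, 157, 161, 171, 172, 174, 172, 170, 154, 168]
114 [170, 170, 170, 172, 169, 165, 122, 100, 97, 99, 104, 103, 104, 105, 139, 167, 172, 172, 172, 174, 173, 173]
116 [172, 172, 170, 170, 169, 164, 121, 91, 86, 89, 91, 88, 85, 95, 139, 168, 171, 172, 171, 174, 173, 173]
118 [170, 170, 172, 172, 171, 164, 132, 96, 89, 90, 87, 86, 88, 94, 137, 167, 168, 171, 169, 173, 172, 172]
120 [171, 171, 171, 172, 171, 166, 135, 96, 89, 89, 89, 89, 91, 98, 136, 148, 168, 170, 172, 172, 173, 171]
122 [168, 170, 171, 172, 169, 167, 136, 97, 88, 89, 88, 88, 90, 98, 138, 149, 168, 171, 171, 170, 172, 171]
124 [168, 169, 169, 171, 171, 168, 140, 96, 90, 89, 89, 91, 92, 99, 146, 166, 169, 172, 171, 174, 170, 173]
126 [168, 168, 170, 171, 170, 167, 147, 96, 90, 91, 89, 91, 92, 100, 148, 165, 168, 170, 170, 170, 172, 171]
12
[... 499 characters left out ...]
, 171, 170, 165, 152, 166, 168, 167, 170, 170, 171, 171, 174, 184]
138 [215, 183, 171, 163, 171, 171, 169, 170, 170, 171, 169, 168, 166, 166, 166, 167, 171, 169, 177, 183, 193, 217]
ring ((318.0687255859375, 122.682861328125), (43.55879211425781, 44.089683532714844), 179.8054656982422) [0.50387448 0.07146202 0.082     ]
[0.4616 0.1403]
[0.5793 0.1001]
[0.4278 0.0416]
[0.5457 0.0015]
mid [0.50362769 0.07087222]
71.08639829811935 71.18823579806713 -18.878334577741203 -18.756219951895545
bow row 212 311 326
bow row 216 310 326
bow row 220 310 327
bow row 226 309 327
bow row 232 309 328
bow pred [306.5 227.9] [326.9 227.9]
bow pred [306.8 259.8] [326.7 259.8]
bow pred [308.7 208.1] [325.4 208.1]
```

```bash
python3 - <<'E'
from h import *
d=np.load('w6.npz');K,M=d['K'],d['M']
p=ray(K,M,318.0,123.0,.08);print(p)
go([p[0],p[1],.142],-18.85)
E
```

```text
[0.50370173 0.07119079 0.08      ]
t 18.95 ee [0.4815 0.01   0.2245] yaw -19.75 tilt [-0.0008  0.0001] F [ 0.   0.3 -1.1] w 0.0095 q6 0.24
shift mm [65.2  0.3 82.5]
turn rad [-0.001  0.    -0.016]
```

Emit:
step_arm(moves=[[0, 0, 0, 0, 0, -0.016], [0.032, 0.0001, 0, 0, 0, 0], [0.0325, 0.0001, 0, 0, 0, 0], [0, 0, 0.03, 0, 0, 0], [0, 0, 0.032, 0, 0, 0], [0, 0, 0.02, 0, 0, 0], [0, 0, 0, 0, 0, 0], [0, 0, 0, 0, 0, 0], [0, 0, 0, 0, 0, 0]])

```text
clock: 20.08
ee_pos: [0.5035, 0.0708, 0.1439]
tcp_rot: [0.814, 0.581, 0.001, 0.0]
ft_force: [-0.2, -0.6, -0.8]
gripper_width: 0.01
gripper_force: 50.0
```

```bash
python3 - <<'E'
from h import *
go([.5037,.0712,.142],-18.85)
i,K,M=snap('wrist');np.savez('w7.npz',K=K,M=M,i=i)
cv2.imwrite('pics/w7.png',cv2.resize(i[130:260,245:395],None,fx=5,fy=4.6,interpolation=cv2.INTER_CUBIC)[...,::-1])
s=r.read_state();m=R.from_quat(s["tcp_rot"]).as_matrix();p=s["ee_pos"]
for n,q in dict(tip=[0,0,.0553],collar_c=[0,0,.0253],collar_f=[.013,0,.0253],slot_c=[0,0,.062],slot_f=[.009,0,.062],ring_f=[.021,0,.060]).items():print(n,proj(K,M,p+m@q).round(1))
E
```

```text
t 20.07 ee [0.5035 0.0708 0.1439] yaw -19.0 tilt [0.0016 0.    ] F [-0.2 -0.6 -0.8] w 0.01 q6 0.35
shift mm [0.4 0.1 1.9]
turn rad [ 0.002 -0.001 -0.003]
tip [317. 217.]
collar_c [316.8 231.7]
collar_f [316.8 211.9]
slot_c [317.1 214.3]
slot_f [317.1 202.6]
ring_f [317.  187.3]
```

View pics/w7.png

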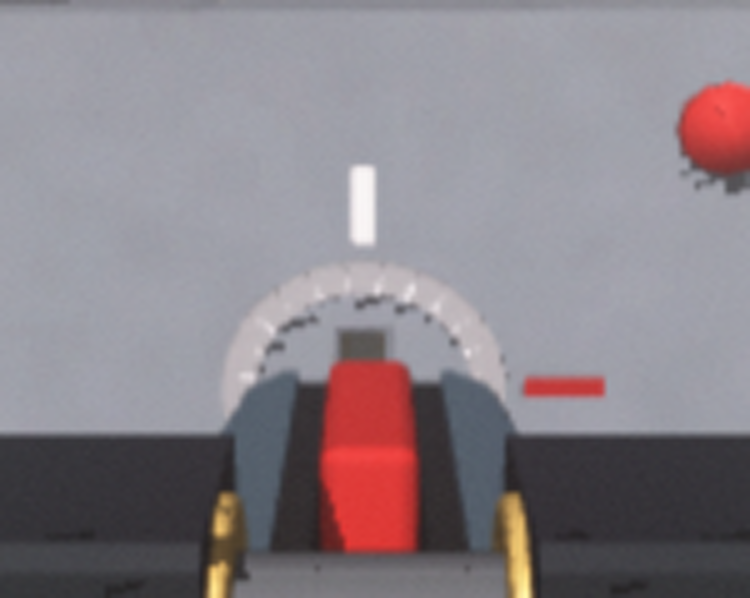

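The last picture shows the slot's far end at crop (362,345), the white mark at 363 and the bow at about 370. The key is therefore roughly 1 mm too far to tool +y. I'll refine that numerically.

```bash
cat > lat.py <<'E'
from h import *
def edges(row,lo,hi):
    "sub-pixel falling/rising edge pair of a channel profile"
    p=row[lo:hi].astype(float);d=np.diff(p);return p,d
def sub(d,k):
    w=np.abs(d[max(k-1,0):k+2]);return (w*np.arange(max(k-1,0),max(k-1,0)+len(w))).sum()/w.sum()+.5
def span(p):
    d=np.diff(p);a,b=d.argmax(),d.argmin();return sub(d,a),sub(d,b)
def lat(i,verbose=1):
    I=i.astype(float);red=I[...,0]-I[...,1];v=255-I.mean(2);out={}
    out["bow"]=[np.add(span(red[y,300:338]),300) for y in range(212,250,4)]
    out["slot"]=[np.add(span(v[y,308:328]),308) for y in range(203,208)]
    out["mark"]=[np.add(span(-v[y,308:328]),308) for y in range(168,182,3)]
    for k,a in out.items():
        a=np.array(a);print(k,"mid",a.mean(1).round(1),"width",(a[:,1]-a[:,0]).round(1))
if __name__=="__main__":
    d=np.load('w7.npz');lat(d['i']);K,M=d['K'],d['M']
    s=r.read_state();m=R.from_quat(s["tcp_rot"]).as_matrix();p=s["ee_pos"]
    for n,q in dict(bowlow=[.017,0,.0213],bowtop=[.017,0,-.0147],slot=[.008,0,.064],mark=[.03,0,.064]).items():print(n,proj(K,M,p+m@q).round(1))
E
python3 lat.py
```

```text
bow mid [318.4 318.2 318.4 318.4 318.2 318.4 318.8 319.7 320.  320.5] width [16.2 16.9 17.9 18.3 18.9 19.6 18.7 16.9 15.4 14.4]
slot mid [316.9 316.9 316.9 316.9 317. ] width [9.4 9.4 9.4 9.4 9.4]
mark mid [317.  317.1 317.  317.1 317.1] width [4.9 4.8 4.9 4.8 4.8]
bowlow [316.7 207.5]
bowtop [316.3 227.8]
slot [317.1 203.2]
mark [317. 174.]
```

Emit:
step_arm(moves=[[0.0008, -0.0012, 0, 0, 0, -0.002], [0, 0, 0, 0, 0, 0], [0, 0, 0.004, 0, 0, 0], [0, 0, 0.002, 0, 0, 0], [0, 0, 0.002, 0, 0, 0], [0, 0, 0.002, 0, 0, 0], [0, 0, 0, 0, 0, 0], [0, 0, 0, 0, 0, 0]])

```text
clock: 21.12
ee_pos: [0.5022, 0.0719, 0.1329]
tcp_rot: [0.814, 0.581, 0.0, 0.0]
ft_force: [0.6, -0.9, -2.1]
gripper_width: 0.0099
gripper_force: 50.0
```

```bash
python3 - <<'E'
from h import *
go([.5037,.0712,.1353],-18.85)
from lat import lat
lat(snap('wrist')[0])
E
```

```text
t 21.12 ee [0.5022 0.0719 0.1329] yaw -18.91 tilt [ 0.0002 -0.    ] F [ 0.6 -0.9 -2.1] w 0.0099 q6 0.35
shift mm [-0.2  1.7 -2.4]
turn rad [ 0.    -0.    -0.001]
bow mid [318.4 318.2 318.4 318.4 318.2 318.3 319.5 318.4 318.5 319. ] width [16.1 16.9 18.  18.3 18.9 19.6 16.5 19.5 18.5 17.4]
slot mid [317.9 313.3 311.9 319.5 319.3] width [-16.8  -6.3  -3.1  11.5  11. ]
mark mid [320.6 319.5 319.6 319.5 319.6] width [5.9 4.6 4.6 4.7 4.6]
```

Emit:
step_arm(moves=[[0, 0, 0.002, 0, 0, 0], [0, 0, 0.002, 0, 0, 0], [0, 0, 0.002, 0, 0, 0], [0, 0, 0, 0, 0, 0], [0, 0, 0, 0, 0, 0]])

```text
clock: 21.8
ee_pos: [0.5022, 0.0719, 0.1269]
tcp_rot: [0.814, 0.581, 0.0, 0.0]
ft_force: [3.0, -1.2, -2.8]
gripper_width: 0.0101
gripper_force: 50.0
```

Emit:
step_arm(moves=[[0, 0.0004, 0.002, 0, 0, 0], [0, 0, 0.002, 0, 0, 0], [0, 0, 0.002, 0, 0, 0], [0, 0, 0.002, 0, 0, 0], [0, 0, 0, 0, 0, 0]])

```text
clock: 22.42
ee_pos: [0.5021, 0.0714, 0.1187]
tcp_rot: [0.814, 0.581, -0.0, 0.0]
ft_force: [-0.8, -5.5, 2.4]
gripper_width: 0.0095
gripper_force: 50.0
```

Emit:
step_arm(moves=[[-0.0004, 0, 0.002, 0, 0, 0], [0, 0, 0.002, 0, 0, 0], [0, 0, 0.002, 0, 0, 0], [0, 0, 0.002, 0, 0, 0], [0, 0, 0.002, 0, 0, 0], [0, 0, 0, 0, 0, 0]])

```text
clock: 23.18
ee_pos: [0.5023, 0.0716, 0.1088]
tcp_rot: [0.814, 0.581, 0.0, -0.0]
ft_force: [1.5, -0.3, -0.3]
gripper_width: 0.0096
gripper_force: 50.0
```

Emit:
step_arm(moves=[[0, 0, 0.002, 0, 0, 0], [0, 0, 0.0015, 0, 0, 0], [0, 0, 0.0005, 0, 0, 0], [0, 0, 0, 0, 0, 0]])

```text
clock: 23.68
ee_pos: [0.5023, 0.0716, 0.1053]
tcp_rot: [0.814, 0.581, 0.0, 0.0]
ft_force: [-1.4, 1.0, 11.9]
gripper_width: 0.01
gripper_force: 50.0
```

Emit:
step_arm(moves=[[0, 0, 0, 0, 0, 0.1], [0, 0, 0, 0, 0, 0.1], [0, 0, 0, 0, 0, 0.1], [0, 0, 0, 0, 0, 0.1], [0, 0, 0, 0, 0, 0.1], [0, 0, 0, 0, 0, 0]])

```text
clock: 24.42
ee_pos: [0.5028, 0.0714, 0.1053]
tcp_rot: [0.932, 0.361, 0.001, 0.0]
ft_force: [1.7, -1.7, 8.1]
gripper_width: 0.0096
gripper_force: 50.0
```

```bash
python3 -c "
from h import *
go([.5023,.0716,.1053],-18.85);print(r.read_state()['torque'])"
```

```text
t 24.43 ee [0.5028 0.0714 0.1053] yaw -47.65 tilt [ 0.0012 -0.0002] F [ 1.7 -1.7  8.1] w 0.0096 q6 0.86
shift mm [-0.2 -0.5 -0. ]
turn rad [ 0.001 -0.    -0.503]
[-0.44961379 -0.25617762 -0.01069326]
```

Turning cleanly. I'll continue.

Emit:
step_arm(moves=[[0, 0, 0, 0, 0, 0.1], [0, 0, 0, 0, 0, 0.1], [0, 0, 0, 0, 0, 0.1], [0, 0, 0, 0, 0, 0.1], [0, 0, 0, 0, 0, 0.1], [0, 0, 0, 0, 0, 0.1], [0, 0, 0, 0, 0, 0.1], [0, 0, 0, 0, 0, 0.1], [0, 0, 0, 0, 0, 0.1], [0, 0, 0, 0, 0, 0.1], [0, 0, 0, 0, 0, 0]])

```text
clock: 25.8
ee_pos: [0.5029, 0.0712, 0.1053]
tcp_rot: [0.992, -0.13, 0.001, 0.0]
ft_force: [1.5, -3.2, 7.6]
gripper_width: 0.0098
gripper_force: 50.0
```

```bash
python3 -c "
from h import *
go([.5023,.0716,.1053],-18.85);print(r.read_state()['torque'])"
```

```text
t 25.8 ee [0.5029 0.0712 0.1053] yaw -104.94 tilt [ 0.0014 -0.0005] F [ 1.5 -3.2  7.6] w 0.0098 q6 1.86
shift mm [-0.7 -0.2 -0. ]
turn rad [ 1.000e-03 -1.000e-03 -1.502e+00]
[-0.83493184 -0.21515234 -0.01166109]
```

Emit:
step_arm(moves=[[0, 0, 0, 0, 0, 0.08], [0, 0, 0, 0, 0, 0.06], [0, 0, 0, 0, 0, 0], [0, 0, 0, 0, 0, 0]])

```text
clock: 26.3
ee_pos: [0.5029, 0.0712, 0.1053]
tcp_rot: [0.98, -0.198, 0.001, 0.0]
ft_force: [2.2, -3.6, 8.1]
gripper_width: 0.01
gripper_force: 50.0
```

```bash
python3 -c "
from h import *
go([.5023,.0716,.1053],-18.85);s=r.read_state();print(s['torque'],s['effort'])"
```

```text
t 26.3 ee [0.5029 0.0712 0.1053] yaw -112.86 tilt [ 0.0013 -0.0005] F [ 2.2 -3.6  8.1] w 0.01 q6 1.99
shift mm [-0.7 -0.2 -0. ]
turn rad [-1.000e-03 -1.000e-03  1.501e+00]
[-0.82909599 -0.15176429  0.04893227] [  1.79005891 -69.66607332 -21.7593652    1.10486649   0.39942493
   0.11279618]
```

Emit:
step_arm(moves=[[0, 0, 0, 0, 0, 0.04], [0, 0, 0, 0, 0, 0.04], [0, 0, 0, 0, 0, 0], [0, 0, 0, 0, 0, 0]])

```text
clock: 26.8
ee_pos: [0.5029, 0.0711, 0.1053]
tcp_rot: [0.971, -0.237, 0.001, 0.0]
ft_force: [2.4, -4.2, 8.5]
gripper_width: 0.0097
gripper_force: 50.0
```

```bash
python3 -c "
from h import *
go([.5023,.0716,.1053],-18.85);s=r.read_state();print(s['torque'],s['effort'][5])"
```

```text
t 26.8 ee [0.5029 0.0711 0.1053] yaw -117.44 tilt [ 0.0013 -0.0006] F [ 2.4 -4.2  8.5] w 0.0097 q6 2.07
shift mm [-0.7 -0.1 -0. ]
turn rad [-1.000e-03 -1.000e-03  1.421e+00]
[-0.86450357 -0.15128237  0.0962304 ] 0.08324157446622849
```

Emit:
step_arm(moves=[[0, 0, 0, 0, 0, 0.03], [0, 0, 0, 0, 0, 0.02], [0, 0, 0, 0, 0, 0], [0, 0, 0, 0, 0, 0]])

```text
clock: 27.3
ee_pos: [0.5029, 0.0712, 0.1053]
tcp_rot: [0.965, -0.261, 0.001, 0.0]
ft_force: [0.9, -4.1, 9.7]
gripper_width: 0.0098
gripper_force: 50.0
```

```bash
python3 -c "
from h import *
go([.5023,.0716,.1053],-18.85);s=r.read_state();print(s['torque'],s['effort'][5])"
```

```text
t 27.3 ee [0.5029 0.0712 0.1053] yaw -120.3 tilt [ 0.0013 -0.0006] F [ 0.9 -4.1  9.7] w 0.0098 q6 2.12
shift mm [-0.7 -0.1 -0. ]
turn rad [-1.000e-03 -1.000e-03  1.371e+00]
[-0.88730342 -0.12644733  0.22945538] 0.22962501738220453
```

```bash
python3 - <<'E'
from h import *
for n in("top","scene"):
    i,K,M=snap(n)
    c=np.array([.515,-.1505,0]);u=np.array([.2957,.9553,0])
    for L in(-.077,-.055,0,.055,.077):
        x,y=proj(K,M,[*(c+u*L)[:2],.066]).round().astype(int);print(n,L,x,y,i[y,x].tolist())
s=r.read_state();print(s["clock"],s["torque"][2],s["ft_force"].round(1),s["gripper_force"])
E
```

```text
top -0.077 389 225 [27, 28, 27]
top -0.055 383 223 [76, 77, 76]
top 0 367 217 [76, 76, 76]
top 0.055 351 212 [151, 150, 149]
top 0.077 344 210 [33, 34, 33]
scene -0.077 275 173 [69, 55, 28]
scene -0.055 277 177 [179, 135, 39]
scene 0 284 186 [86, 81, 73]
scene 0.055 291 195 [141, 134, 128]
scene 0.077 294 199 [44, 43, 42]
27.4 0.1598790931157074 [ 0.7 -3.3  9.5] 50.00410974025726
```

The rod's feet and bar are at the expected pixels in the clip. The key is held against the stop with about 0.2 N m. Handing in.

```bash
python3 -c "
from workcell import r
print(r.finish_job())"
```

```text
the job is handed in; nothing more can be done
None
```

The job is handed in at 27.4 s: the short rod is pressed home in the clip and released, about 2 mm off centre along its length by my measurement. The red key is fully home, turned clockwise to its stop and still gripped there; no verdict came back.

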